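# Make up two swivel-joint overhaul kits

## Task

Make up the two overhaul kits from the parts on the bench, one part per bay, standing upright and flat on the bay's floor as they stand now. In the three-bay tray, counting from the end with the pull tab: first the flanged stub, then the hex nut, then the plain sleeve; in the two-bay tray, again from its pull tab: first the bearing block, then the square-head plug. Leave the pipe elbow and the lidded grease tin standing where they are.

Things in the scene. Friction and masses are not known exactly. Their poses are not given: they have to be found in the camera images.
- stub: Flanged pipe stub, bare steel, about 0.28 kg, standing on its flange: round flange 58 mm diameter, 9 mm thick, with four small dark holes; from its middle a straight round pipe 34 mm in diameter rises to 48 mm height overall. Origin: centre of the underside, z up.
- hexnut: Hexagonal union nut, bare steel, about 0.22 kg, lying flat: 46 mm across flats (53 mm across corners), 34 mm high, open bore about 28 mm. Origin: centre of the underside, z up; the body's y axis is square to one pair of flats (further pairs every 60 degrees).
- sleeve: Plain bearing sleeve, a bare steel tube standing on end: 36 mm outside, 26 mm inside diameter, 58 mm high, no flange, about 0.2 kg. Origin: centre of the underside, z along the tube.
- block: Bearing block (pillow block), grey painted casting, about 0.3 kg, standing on its foot: foot 66 mm (x) by 30 mm (y), 10 mm thick, with a small bolt head 4 mm high at each end; on it a housing 40 mm (x) by 28 mm (y) with round back, 44 mm high overall, flat faces square to y. Origin: centre of the underside.
- plug: Square-head pipe plug, bare steel, about 0.24 kg, head up: round body 46 mm in diameter and 16 mm high, on it a square head 24 x 24 mm up to 38 mm overall, its sides along the body's x and y. Origin: centre of the underside, z up.
- tray3: Long kit tray of aluminium with darker steel floor, with three bays in a row, 240 x 82 mm. Bays are 76 x 76 mm inside, floor 3 mm thick, outer walls and dividers 3 mm thick and 10 mm high above the bench. Fixed to the bench. Origin: centre of the tray's underside; x along its length, the rounded pull tab (42 mm long, 36 mm wide, 10 mm high) sticks out of its -x end; z up. Bay centres from the tab: x = -79, 0 and +79 mm, y = 0.
- tray2: Short kit tray of aluminium with darker steel floor, with two bays in a row, 161 x 82 mm. Bays are 76 x 76 mm inside, floor 3 mm thick, outer walls and dividers 3 mm thick and 10 mm high above the bench. Fixed to the bench. Origin: centre of the tray's underside; x along its length, the rounded pull tab (42 mm long, 36 mm wide, 10 mm high) sticks out of its -x end; z up. Bay centres from the tab: x = -39.5 and +39.5 mm, y = 0.
- elbow: Flanged pipe elbow, bare steel, not part of the kits: flange 52 mm in diameter, 8 mm thick, a 28 mm pipe rising from it and turning to the side (+x) at 42 mm height, ending in a 34 mm collar 35 mm from the axis; 59 mm high. Loose; to be left alone. Origin: centre of the underside.
- tin: Grease tin, aluminium with a white lid, 58 mm in diameter, 38 mm high. Loose; to be left alone. Origin: centre of the underside.
There are look-alikes about, which are no part of the job. Leave any purple look-alike of the stub alone.

How it is judged:
By the outcome, as a careful person would: the job done as asked, in the order asked, and still so for the second after the job is handed in, with the robot touching nothing.
It also fails if it takes over 115 s, if anything falls off the work surface, if the arm or the gripper's body presses on something with over 40 N, if the wrist force passes 120 N, or if a joint passes its speed limit or range.

## Robot

A 6-joint arm with a two-finger parallel gripper is mounted at the origin on the work surface. World frame = base frame: x ahead of the robot, y to its left, z up, the work surface at z = 0. Lengths are in m, angles in rad, forces in N, time in s.
With the tool pointing down it reaches from about 0.275 to 0.875 m from the base axis. Payload 12.5 kg.
Tool frame: the origin (TCP) lies midway between the tips of the shut fingers; the grasp point (between the pads) lies 19 mm behind it (r.grasp_offset is the distance from the TCP to the grasp point, in m); z points along the fingers, y is the direction in which the jaws open and shut (so a half turn about z gives the same grasp; the last joint's range is limited). The gripper opens to 85 mm and grips with 20 to 120 N. Pads are 22 mm wide; open, the fingers measure 114 mm over their backs; the gripper's body (76 mm by 85 mm) begins 54 mm behind the grasp point. The pads swing forward as they close: fully open they stand 13 mm farther back than shut.
Start: joints at [-1.375, 0.351, 1.652, -0, 1.139, -0.085], TCP at [0.152, -0.528, 0.231] pointing down, gripper open.
Joint ranges: [-2.75, 2.75], [-0.79, 2.1], [0.01, 2.65], [-1.57, 4.71], [0.07, 3.14], [-2.87, 2.87]. Speed limits (rad/s): [2.22, 2.22, 2.79, 3.14, 3.14, 3.14].

## Interface

Orientations are given as a 3x3 rotation matrix whose columns are the frame's x, y, z axes.
In Python, from plant import monitor, eyes, r gives the robot as it stands.
- The arm moves only by the tool step_arm, never from a script. Its argument "steps" is a list of rows, each a list of 7 numbers: the turn, a rotation vector about the tool's x, y, z in degrees, then the shift along the tool's x, y, z in units of 30 mm (1.0 is 30 mm), then the opening, from 0 (shut) to 1 (fully open). A call has 1 to 10 rows; each row is the pose to reach, as a shift and turn from the pose measured when the call began, along the tool's axes at that moment; what a row does not reach only later rows make up. A row lasts 1/10 s, in which the tool goes at most 50 mm and 8.59 degrees, less where a joint would pass 70% of its speed; a pose out of reach is approached as far as the arm can. A call with a gripper value outside its range is refused whole. The fingers move at their own pace and stop on an object; the grip force is fixed at half the most. Time passes only in rows, so rows that repeat a pose let the fingers close. It gives the time, the measured TCP pose, the force and the opening at its end, in the units of the state.
- monitor.get_obs(): the state, without advancing time (a new reading comes with each control period).
- eyes.camera(name): name is "scene" or "side" or "wrist"; returns the picture (480x640x3 uint8, blue, green, red); there is no depth.
- eyes.calibration(name): a dict with "fx", "fy", "cx", "cy" (pixels), "world_from_camera" (4x4, takes a point from camera to world coordinates); the wrist camera has in their place "T_tool_cam" (4x4, takes a point from camera to tool coordinates, whose origin is the TCP and whose axes are the flange's). Camera axes: x right, y down, z forward; pixel columns grow to the right and rows downward; lengths in m; the calibration is good to about 2 mm. The wrist camera is an equidistant fisheye: a pixel r from the principal point sees the ray r / f radians off the axis. A picture is of the moment at which its call begins: read the wrist's pose just before it. calibration takes no time and is no camera call.
- r.sign_off(): hands the job in, once; it reports no verdict.
The state is a dict: "time_s": time; "joint_pos": joint angles; "joint_vel": joint speeds; "tau": joint torques, N m; "eef_pos": TCP position; "eef_rot": TCP orientation; "ft_force": force on the tool from outside, world axes, zero at the start; "torque": the same for the moment, N m; "width": opening from 0.0 (shut) to 1.0 (fully open).
Only numpy, scipy, OpenCV 4.12 (cv2) and the standard library are available. Lean on these libraries where they do the work, as an engineer would, in place of code of your own. Each camera call takes 0.05 s, during which the arm holds its last target. There are 200 camera calls.

## Working session

There is one attempt and no reset: what is moved stays moved. The work goes in short steps, Python scripts to look and compute and a tool call to move; the robot and the scene stay as the last step left them, time stands still between calls to the robot, and variables do not carry over. Pictures are saved under pics/ and viewed, about 12 in all and at most 16, crops included, and the job is handed in when it is done.

Besides the shell and the picture viewer there is one more tool, called after "Request:" in YAML: its name, and indented under it one key for each argument. step_arm: Moves the arm, as the interface text tells. Its arguments: {"type":"object","properties":{"steps":{"type":"array"}},"required":["steps"]}

```bash
ls; mkdir -p pics
python3 - <<'E'
from plant import monitor, eyes, r
import cv2
o=monitor.get_obs();print(o)
for n in ("scene","side","wrist"):
    cv2.imwrite(f"pics/{n}0.png",eyes.camera(n)); print(n,eyes.calibration(n))
print(r.grasp_offset)
E
```

```text
pics
{'time_s': 0.0, 'joint_pos': array([-1.37462468e+00,  3.51254954e-01,  1.65239544e+00,  2.39840694e-06,
        1.13909685e+00, -8.45994401e-02]), 'joint_vel': array([-7.01250309e-04,  1.31431301e-03, -7.38080040e-05, -1.09488241e-03,
       -3.23445389e-04, -7.82015148e-04]), 'tau': array([ 7.43015989e-04, -5.06096256e+01, -2.91408831e+01, -1.98612787e-05,
        4.49856001e-03,  7.05485718e-06]), 'eef_pos': array([ 0.15236666, -0.52814427,  0.23075906]), 'eef_rot': array([[ 9.60842349e-01,  2.77095528e-01, -2.22909888e-04],
       [ 2.77095599e-01, -9.60841686e-01,  1.13286245e-03],
       [ 9.97300064e-05, -1.15026957e-03, -9.99999333e-01]]), 'ft_force': array([-1.09476235, -0.15556291, -0.0153952 ]), 'torque': array([-0.01666247, -0.00196735, -0.00827351]), 'width': 0.9963602954189269}
scene {'fx': 480.0729397948934, 'fy': 480.0729397948934, 'cx': 325.136509637944, 'cy': 232.73543723236943, 'world_from_camera': array([[-0.10340413,  0.73154945, -0.67390132,  1.06038527],
       [ 0.99462741,  0.07272225, -0.07367349,  0.04892196],
       [-0.00488818, -0.67789887, -0.735138
[... 231 characters left out ...]
, -0.21236749,  0.18679105,  0.36596267],
       [-0.28274827, -0.70448237,  0.65096698, -0.5728895 ],
       [-0.00665323, -0.67720355, -0.73576565,  0.70750913],
       [ 0.        ,  0.        ,  0.        ,  1.        ]])}
wrist {'fx': 371.64829954431775, 'fy': 371.64829954431775, 'cx': 325.01764425673844, 'cy': 242.04183546349512, 'T_tool_cam': array([[ 1.62980277e-03, -9.53651641e-01, -3.00908443e-01,
         7.76240736e-02],
       [ 9.99998426e-01,  1.34346570e-03,  1.15849836e-03,
        -3.03518518e-04],
       [-7.00543690e-04, -3.00909858e-01,  9.53652330e-01,
        -1.42753583e-01],
       [ 0.00000000e+00,  0.00000000e+00,  0.00000000e+00,
         1.00000000e+00]])}
0.0187
```

View pics/scene0.png

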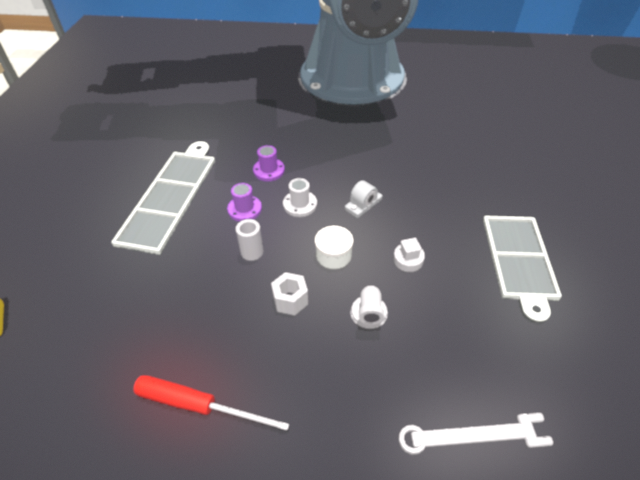

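View pics/side0.png

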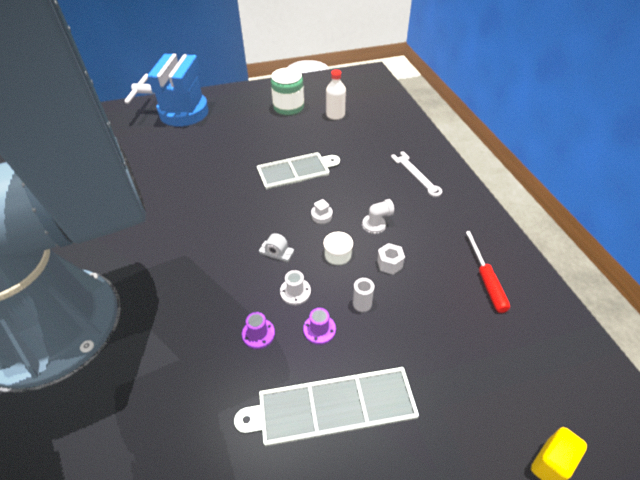

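Scene picture: the bare steel stub is at (299,195); the purple look-alikes at (268,160) and (242,200) are to be left alone. The sleeve is at (250,240), nut (290,293), block (364,197) and plug (409,254). The elbow is at (370,305) and the tin at (334,247). Tray3's tab is at (197,150), nearest the robot, and tray2's tab is at (537,306), away from it. I'll enlarge both views to confirm and measure.

Run:
```python
import cv2
a=cv2.imread("pics/scene0.png")[140:330,225:435]; cv2.imwrite("pics/sc1.png",cv2.resize(a,None,fx=3,fy=3,interpolation=cv2.INTER_CUBIC))
a=cv2.imread("pics/side0.png")[195:345,235:415]; cv2.imwrite("pics/si1.png",cv2.resize(a,None,fx=4,fy=4,interpolation=cv2.INTER_CUBIC))
```

```text
(no output)
```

View pics/sc1.png

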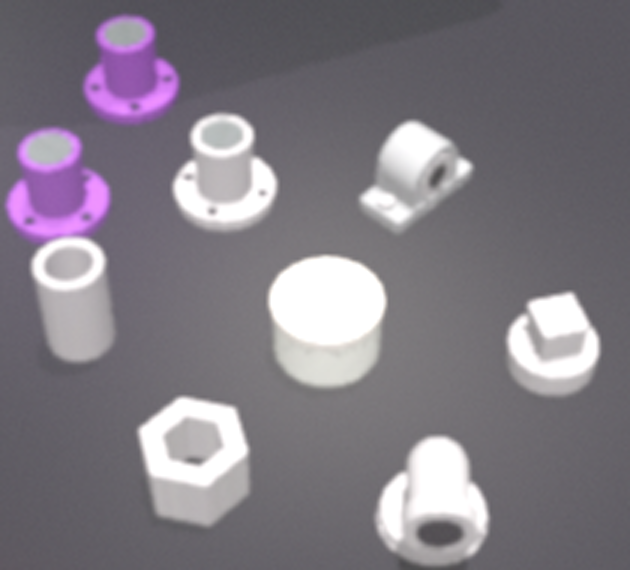

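View pics/si1.png

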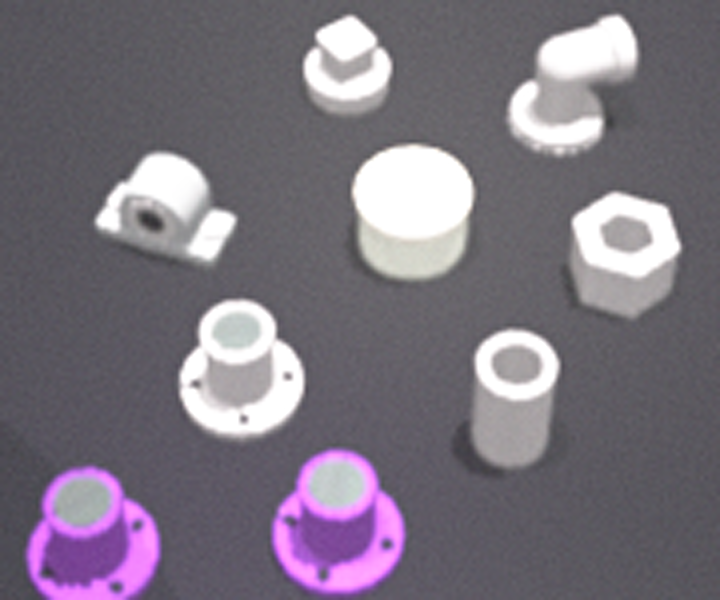

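Both crops agree. In the scene crop the stub is at (222,170), the only unpainted flanged one; the purple ones are at (125,60) and (58,180). The plug, nut, sleeve and block are unambiguous. Next I'll compute positions from both cameras.

```bash
cat > h.py <<'E'
import numpy as np, cv2
from plant import monitor, eyes, r
def ray(n,uv,z,obs=None):
    c=eyes.calibration(n); d=[(uv[0]-c["cx"])/c["fx"],(uv[1]-c["cy"])/c["fy"],1]
    if n=="wrist":
        p=np.array(d[:2]);t=np.linalg.norm(p);d=[*(p/t*np.sin(t)),np.cos(t)] if t>1e-9 else [0,0,1]
        T=np.eye(4);T[:3,:3]=obs["eef_rot"];T[:3,3]=obs["eef_pos"];W=T@c["T_tool_cam"]
    else: W=c["world_from_camera"]
    d=W[:3,:3]@d; o=W[:3,3]
    return (o+d*(z-o[2])/d[2])[:2]
def px(n,P,obs):
    c=eyes.calibration(n)
    T=np.eye(4);T[:3,:3]=obs["eef_rot"];T[:3,3]=obs["eef_pos"]
    W=T@c["T_tool_cam"] if n=="wrist" else c["world_from_camera"]
    q=np.linalg.inv(W)@np.append(P,1); 
    if n=="wrist":
        t=np.arctan2(np.hypot(q[0],q[1]),q[2]); s=t/np.hypot(q[0],q[1]); return c["cx"]+c["fx"]*q[0]*s,c["cy"]+c["fy"]*q[1]*s
    return c["cx"]+c["fx"]*q[0]/q[2],c["cy"]+c["fy"]*q[1]/q[2]
def go(xyz,yaw_deg):
    """tool shift (30mm units) and z turn (deg) to TCP xyz, jaw axis (tool y) at world yaw, modulo 180, joint6-aware"""
    o=monitor.get_obs();R=o["eef_rot"];s=R.T@(np.array(xyz)-o["eef_pos"])/.03
    cur=np.degrees(np.arctan2(R[1,1],R[0,1])); t=-((yaw_deg-cur+90)%180-90)
    ex=np.degrees(cv2.Rodrigues(R.T@np.array([[np.sin(a:=np.radians(yaw_deg)),np.cos(a),0],[-np.cos(a),np.sin(a),0],[0,0,-1]]).T)[0].ravel())
    print("pos",o["eef_pos"].round(4),"jaw",cur.round(1),"shift",s.round(2),"turn",t.round(1),"mm",(np.linalg.norm(s)*30).round(),"j",np.degrees(o["joint_pos"]).round(0),"w",o["width"].round(3),"tilt",(-R[:2,2]).round(3),"t",o["time_s"].round(2))
E
python3 - <<'E'
from h import *
S=lambda u,v:(225+u/3,140+v/3); D=lambda u,v:(235+u/4,195+v/4)
for n,a,b,z in [("stub",(222,134),(238,331),.048),("sleeve",(69,263),(516,364),.058),("nut",(193,440),(626,236),.034),("plug",(559,317),(347,40),.038),("tin",(327,305),(413,192),.038),("purpB",(50,148),(338,486),.048),("elbflange",(433,515),(556,108),.008)]:
    print(n,ray("scene",S(*a),z).round(4),ray("side",D(*b),z).round(4))
an=lambda p,q:np.degrees(np.arctan2(*(q-p)[::-1])).round(1)
e=lambda n,f,a,b,z:an(ray(n,f(*a),z),ray(n,f(*b),z))
print("nut edges",[e("scene",S,a,b,.034) for a,b in [((139,437),(182,398)),((182,398),(236,406)),((236,406),(248,447)),((151,483),(204,490))]],
 [e("side",D,a,b,.034) for a,b in [((617,193),(671,205)),((571,235),(617,193)),((575,255),(628,275))]])
print("plug",[e("scene",S,a,b,.038) for a,b in [((530,305),(576,294)),((576,294),(588,328)),((541,341),(588,328))]],[e("side",D,a,b,.038) for a,b in [((315,42),(348,16)),((348,16),(378,38)),((346,63),(378,38))]])
print("block edge",e("scene",S,(398,231),(472,180),0),e("side",D,(96,226),(212,266),0))
for n,f,ps in [("scene",S,[(361,198),(397,220),(472,160)]),("side",D,[(96,218),(212,255),(236,215)])]: print(n,[ray(n,f(*p),.010).round(4) for p in ps])
for n,k,ps in [("t3","scene",[(174,153),(215,156),(157,249),(115,243),(200,148)]),("t3","side",[(260,402),(409,369),(417,412),(264,441),(246,419)]),("t2","scene",[(485,217),(535,217),(558,298),(502,297),(537,308)]),("t2","side",[(257,167),(325,155),(329,178),(265,187),(332,160)])]:
    w=[ray(k,p,.010) for p in ps]; c=np.mean(w[:4],0); print(n,k,c.round(4),[x.round(3) for x in w],"tabdir",an(c,w[4]),"edges",[an(w[i],w[(i+1)%4]) for i in range(4)])
E
```

```text
stub [ 0.4581 -0.0608] [ 0.4554 -0.0635]
sleeve [ 0.5741 -0.1224] [ 0.5694 -0.1255]
nut [ 0.6601 -0.0468] [ 0.6561 -0.0502]
plug [0.5682 0.1271] [0.5624 0.1226]
tin [0.5718 0.0091] [0.5628 0.0049]
purpB [ 0.4791 -0.1549] [ 0.4765 -0.1582]
elbflange [0.6736 0.0694] [0.666  0.0677]
nut edges [np.float64(146.6), np.float64(85.2), np.float64(20.7), np.float64(86.8)] [np.float64(-34.0), np.float64(31.2), np.float64(-44.0)]
plug [np.float64(112.9), np.float64(13.5), np.float64(114.9)] [np.float64(33.0), np.float64(-64.0), np.float64(32.0)]
block edge 138.6 -40.4
scene [array([0.4628, 0.0191]), array([0.4787, 0.0408]), array([0.4242, 0.082 ])]
side [array([0.4077, 0.0592]), array([0.4597, 0.0172]), array([0.478 , 0.0402])]
t3 scene [ 0.4683 -0.2956] [array([ 0.348, -0.323]), array([ 0.35 , -0.242]), array([ 0.591, -0.273]), array([ 0.585, -0.345]), array([ 0.328, -0.277])] tabdir 172.6 edges [np.float64(89.1), np.float64(-7.4), np.float64(-94.5), np.float64(174.9)]
t3 side [ 0.467  -0.3013] [array([ 0.348, -0.261]), array([ 0.598, -0.276]), array([ 0.58 , -0.347]), array([ 0.342, -0.321]), array([ 0.322, -0.281])] tabdir 172.1 edges [np.float64(-3.6), np.float64(-103.9), np.float64(174.0), np.float64(84.7)]
t2 scene [0.5446 0.2995] [array([0.466, 0.256]), array([0.458, 0.34 ]), array([0.624, 0.341]), array([0.63 , 0.261]), array([0.645, 0.308])] tabdir 4.7 edges [np.float64(95.7), np.float64(0.6), np.float64(-85.5), np.float64(-178.3)]
t2 side [0.54   0.2879] [array([0.455, 0.332]), array([0.631, 0.33 ]), array([0.614, 0.239]), array([0.459, 0.251]), array([0.642, 0.305])] tabdir 9.3 edges [np.float64(-0.7), np.float64(-100.5), np.float64(175.5), np.float64(92.8)]
```

Run:
```python
from h import *
go((.50,-.02,.33),-90)
```

```text
Traceback (most recent call last):
  File "h.py", line 24, in go
    print("pos",o["eef_pos"].round(4),"jaw",cur.round(1),"shift",s.round(2),"turn",t.round(1),"mm",(np.linalg.norm(s)*30).round(),"j",np.degrees(o["joint_pos"]).round(0),"w",o["width"].round(3),"tilt",(-R[:2,2]).round(3),"t",o["time_s"].round(2))
                                                                                                                                                                              ^^^^^^^^^^^^^^^^
AttributeError: 'float' object has no attribute 'round'
```

```bash
python3 - <<'E'
s=open('h.py').read(); s=s[:s.index("def go")]+'''def go(xyz,yaw_deg):
    """row (turn vec deg, shift units) to TCP xyz, tool down, jaw axis (tool y) at world yaw mod 180"""
    o=monitor.get_obs();R=o["eef_rot"];s=R.T@(np.array(xyz)-o["eef_pos"])/.03
    cur=np.degrees(np.arctan2(R[1,1],R[0,1])); t=(yaw_deg-cur+90)%180-90; a=np.radians(cur+t)
    Rt=np.array([[-np.sin(a),np.cos(a),0],[np.cos(a),np.sin(a),0],[0,0,-1]])
    rv=np.degrees(cv2.Rodrigues(R.T@Rt)[0].ravel())
    print("pos",o["eef_pos"].round(4),"jaw",round(cur,1),"turn",rv.round(1),"shift",s.round(2),"mm",round(np.linalg.norm(s)*30),"j6",round(np.degrees(o["joint_pos"][5])),"F",o["ft_force"].round(1),"w",round(o["width"],3),"t",round(o["time_s"],2))
'''
open('h.py','w').write(s)
E
python3 -c "
from h import *
go((.50,-.02,.33),-90)"
```

```text
pos [ 0.1524 -0.5282  0.2309] jaw -73.9 turn [-0.1  0.  16.1] shift [ 15.83 -13.07  -3.29] mm 624 j6 -5 F [0.3 0.1 0.4] w 1.0 t 0.15
```

Request:
step_arm:
  steps:
    - [0,0,2,3,-2,-2,1]
    - [0,0,5,5,-4,-3.3,1]
    - [0,0,8,7,-6,-3.3,1]
    - [0,0,12,9,-7.5,-3.3,1]
    - [0,0,16,11,-9,-3.3,1]
    - [0,0,16,13,-10.5,-3.3,1]
    - [0,0,16,15,-12,-3.3,1]
    - [0,0,16,15.8,-13,-3.3,1]
    - [0,0,16,15.8,-13,-3.3,1]
    - [0,0,16,15.8,-13,-3.3,1]

```text
time_s: 1.15
eef_pos: [0.4282, -0.1275, 0.323]
eef_rot: [[1.0, 0.002, 0.0], [0.002, -1.0, 0.001], [0.0, -0.001, -1.0]]
ft_force: [1.7, -1.7, -0.2]
width: 1.002
```

```bash
python3 -c "
from h import *
go((.50,-.02,.33),-90)"
```

```text
pos [ 0.4282 -0.1275  0.323 ] jaw -89.9 turn [-0.  -0.   0.1] shift [ 2.4  -3.58 -0.23] mm 129 j6 67 F [ 1.7 -1.7 -0.2] w 1.002 t 1.15
```

Request:
step_arm:
  steps:
    - [0,0,0,2.4,-3.6,-0.2,1]
    - [0,0,0,2.4,-3.6,-0.2,1]
    - [0,0,0,2.4,-3.6,-0.2,1]
    - [0,0,0,2.4,-3.6,-0.2,1]
    - [0,0,0,2.4,-3.6,-0.2,1]
    - [0,0,0,2.4,-3.6,-0.2,1]
    - [0,0,0,2.4,-3.6,-0.2,1]

```text
time_s: 1.85
eef_pos: [0.4996, -0.0203, 0.3291]
eef_rot: [[1.0, 0.0, 0.0], [0.0, -1.0, 0.001], [0.0, -0.001, -1.0]]
ft_force: [-0.1, 0.3, -0.7]
width: 1.0
```

Run:
```python
from h import *
o=monitor.get_obs(); im=eyes.camera("wrist"); cv2.imwrite("pics/w1.png",im); np.savez("w1.npz",eef_pos=o["eef_pos"],eef_rot=o["eef_rot"]); print(o["eef_pos"],abs(o["joint_vel"]).max())
```

```text
[ 0.49964938 -0.02032632  0.32909794] 0.005149937062715207
```

View pics/w1.png

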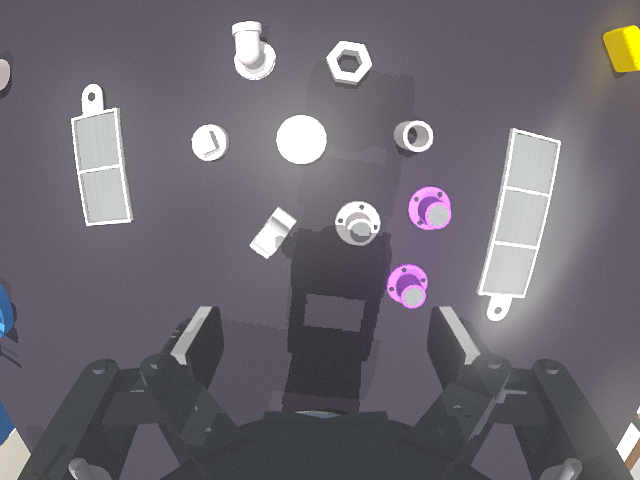

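Everything is in one wrist picture. Stub (358,223), block (273,233), sleeve (413,136), nut (349,63), plug (210,142), tray3 (520,215) with its tab at (498,306), tray2 (102,167) with its tab at (93,98). I'll enlarge the parts for finer pixels.

Run:
```python
from h import *
im=cv2.imread("pics/w1.png")
cv2.imwrite("pics/w1c.png",cv2.resize(im[30:270,180:450],None,fx=2.5,fy=2.5,interpolation=cv2.INTER_CUBIC))
o=dict(np.load("w1.npz"))
L=np.array([.33,-.2956,0]);
g=cv2.cvtColor(im,cv2.COLOR_BGR2GRAY)
for x0,x1,y0,y1 in [(470,575,120,330),(60,140,75,235)]:
    m=((g[y0:y1,x0:x1]>125)*255).astype(np.uint8)
    c=max(cv2.findContours(m,cv2.RETR_EXTERNAL,cv2.CHAIN_APPROX_NONE)[0],key=cv2.contourArea)
    w=np.array([ray("wrist",p[0]+[x0,y0],.010,o) for p in c])
    mm=np.float32(w*1000)
    # drop tab: erode-open in rectified plane
    q=np.zeros((1000,1000),np.uint8);cv2.fillPoly(q,[np.int32(np.c_[mm[:,0],mm[:,1]+500])],255)
    q2=cv2.morphologyEx(q,cv2.MORPH_OPEN,np.ones((55,55),np.uint8))
    cc=max(cv2.findContours(q2,cv2.RETR_EXTERNAL,cv2.CHAIN_APPROX_NONE)[0],key=cv2.contourArea)
    print(cv2.minAreaRect(cc),mm.min(0),mm.max(0))
```

```text
((436.6219177246094, 173.5975799560547), (155.04588317871094, 304.5701599121094), 83.6598129272461) [ 284.09192 -408.29187] [ 607.2062  -233.96947]
((540.031005859375, 797.4655151367188), (164.73793029785156, 88.4601821899414), 3.3177809715270996) [456.02637 249.34834] [663.06635 346.81955]
```

View pics/w1c.png

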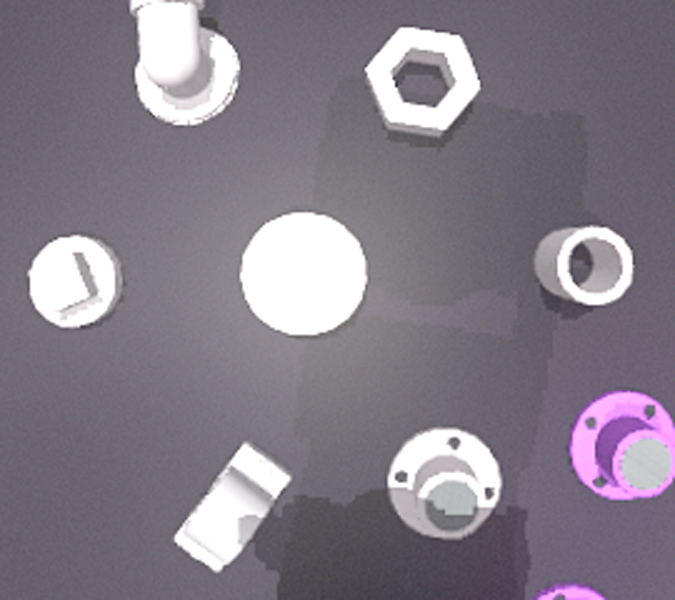

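Run:
```python
from h import *
o=dict(np.load("w1.npz"))
W=lambda p,z:ray("wrist",(180+p[0]/2.5,30+p[1]/2.5),z,o)
for n,p,z in [("stub",(444,483),.009),("stubtop",(451,500),.048),("sleeve",(595,265),.058),("nut",(424,79),.034),("plug",(75,281),.014),("tin",(303,273),.038)]: print(n,W(p,z).round(4))
an=lambda p,q:np.degrees(np.arctan2(*(q-p)[::-1])).round(1)
N=[W(p,.034) for p in [(408,28),(464,38),(480,85),(440,130),(385,122),(366,73)]]
print("nut",np.mean(N,0).round(4),[an(N[i],N[(i+1)%6])%60 for i in range(6)])
B=[W(p,.010) for p in [(246,443),(291,475),(218,571),(175,540)]]
print("block",np.mean(B,0).round(4),[an(B[i],B[(i+1)%4])%90 for i in range(4)],[np.linalg.norm(B[i]-B[(i+1)%4]).round(3) for i in range(4)])
P=[W(p,.038) for p in [(97,294),(80,253)]]+[W(p,.016) for p in [(62,317),(102,302)]]
print("plug sides",an(P[0],P[1])%90, W((97,294),.038),an(P[2],P[3])%90)
T=[ray("wrist",p,.010,o) for p in [(513,129),(560,141),(525,297),(479,292)]]
print("t3",np.mean(T,0).round(4),[an(T[i],T[(i+1)%4]) for i in range(4)],[np.linalg.norm(T[i]-T[(i+1)%4]).round(3) for i in range(4)])
```

```text
stub [ 0.4568 -0.0622]
stubtop [ 0.4586 -0.0622]
sleeve [ 0.5715 -0.1242]
nut [ 0.6572 -0.0482]
plug [0.5638 0.1245]
tin [0.5648 0.0075]
nut [ 0.6574 -0.0481] [np.float64(20.799999999999997), np.float64(18.0), np.float64(20.30000000000001), np.float64(22.400000000000006), np.float64(20.4), np.float64(19.200000000000003)]
block [0.4434 0.048 ] [np.float64(53.400000000000006), np.float64(52.599999999999994), np.float64(52.3), np.float64(52.6)] [np.float64(0.028), np.float64(0.066), np.float64(0.028), np.float64(0.066)]
plug sides 21.3 [0.5577338  0.10612163] 17.099999999999994
t3 [ 0.4677 -0.2988] [np.float64(-95.8), np.float64(174.3), np.float64(81.7), np.float64(-6.3)] [np.float64(0.082), np.float64(0.239), np.float64(0.084), np.float64(0.236)]
```

```bash
python3 -c "
from h import *
go((.457,-.062,.08),90)"
```

```text
pos [ 0.4997 -0.0203  0.3291] jaw -90.0 turn [-0. -0.  0.] shift [-1.43  1.4   8.3 ] mm 256 j6 82 F [ 0.2 -0.1 -0.3] w 1.002 t 1.9
```

Request:
step_arm:
  steps:
    - [0,0,0,-1,1,2,0.65]
    - [0,0,0,-1.4,1.4,4,0.65]
    - [0,0,0,-1.4,1.4,6,0.65]
    - [0,0,0,-1.4,1.4,8.3,0.65]
    - [0,0,0,-1.4,1.4,8.3,0.65]
    - [0,0,0,-1.4,1.4,8.3,0.65]
    - [0,0,0,-1.4,1.4,8.3,0.65]
    - [0,0,0,-1.4,1.4,8.3,0.65]
    - [0,0,0,-1.4,1.4,8.3,0.65]

```text
time_s: 2.8
eef_pos: [0.4587, -0.0625, 0.0815]
eef_rot: [[1.0, -0.0, 0.003], [-0.0, -1.0, 0.0], [0.003, -0.0, -1.0]]
ft_force: [0.8, -0.5, 0.7]
width: 0.65
```

Run:
```python
from h import *
go((.457,-.062,.014),90)
o=monitor.get_obs(); im=eyes.camera("wrist"); cv2.imwrite("pics/w2.png",im)
print([np.round(px("wrist",p,o)) for p in [(.457,-.062,.048),(.457,-.062,.009)]])
```

```text
pos [ 0.4587 -0.0625  0.0815] jaw -90.0 turn [-0.  -0.2 -0. ] shift [-0.06 -0.02  2.25] mm 68 j6 76 F [ 0.8 -0.5  0.7] w 0.65 t 2.8
[array([325., 286.]), array([325., 260.])]
```

View pics/w2.png

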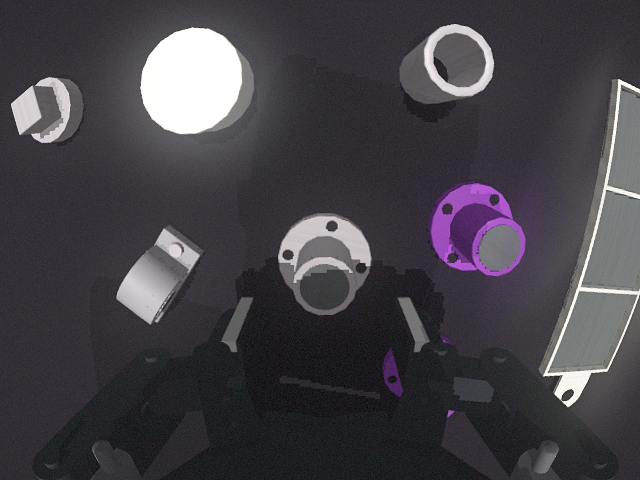

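The stub's pipe top is at (325,287), within a pixel of the predicted (325,286). It is centred between the pads and the purple ones are clear. Going down and gripping.

Request:
step_arm:
  steps:
    - [0,0,0,0,0,1,0.65]
    - [0,0,0,-0.06,0,2.2,0.65]
    - [0,0,0,-0.06,0,2.25,0.65]
    - [0,0,0,-0.06,0,2.25,0.65]
    - [0,0,0,-0.06,0,2.25,0.65]
    - [0,0,0,-0.06,0,2.25,0]
    - [0,0,0,-0.06,0,2.25,0]
    - [0,0,0,-0.06,0,2.25,0]
    - [0,0,0,-0.06,0,2.25,0]
    - [0,0,0,-0.06,0,2.25,0]

```text
time_s: 3.85
eef_pos: [0.4578, -0.0626, 0.0154]
eef_rot: [[1.0, -0.0, 0.005], [-0.0, -1.0, -0.001], [0.005, 0.001, -1.0]]
ft_force: [-2.8, 0.5, 13.7]
width: 0.379
```

```bash
python3 -c "
from h import *
go((.389,-.2905,.10),90)"
```

```text
pos [ 0.4578 -0.0626  0.0154] jaw -90.0 turn [ 0.  -0.3 -0. ] shift [-2.28  7.6  -2.83] mm 253 j6 76 F [-2.8  0.5 13.7] w 0.379 t 3.85
```

Request:
step_arm:
  steps:
    - [0,0,0,0,0,-1,0]
    - [0,0,0,0,0,-2.8,0]
    - [0,0,0,0,0,-2.8,0]
    - [0,-0.3,0,-0.3,1,-2.8,0]
    - [0,-0.3,0,-0.8,2.5,-2.8,0]
    - [0,-0.3,0,-1.3,4,-2.8,0]
    - [0,-0.3,0,-1.8,5.5,-2.8,0]
    - [0,-0.3,0,-2.2,7,-2.8,0]
    - [0,-0.3,0,-2.28,7.6,-2.8,0]
    - [0,-0.3,0,-2.28,7.6,-2.8,0]

```text
time_s: 4.85
eef_pos: [0.3883, -0.2926, 0.0989]
eef_rot: [[1.0, -0.003, -0.0], [-0.003, -1.0, -0.001], [-0.0, 0.001, -1.0]]
ft_force: [0.2, 0.4, -3.8]
width: 0.385
```

Request:
step_arm:
  steps:
    - [0,0,0,0,0,0,0]

```text
time_s: 4.95
eef_pos: [0.3879, -0.2922, 0.0985]
eef_rot: [[1.0, -0.004, -0.001], [-0.004, -1.0, -0.0], [-0.001, 0.0, -1.0]]
ft_force: [-0.5, 0.2, -3.4]
width: 0.381
```

Run:
```python
from h import *
go((.389,-.2905,.10),90)
o=monitor.get_obs(); im=eyes.camera("wrist"); cv2.imwrite("pics/w3.png",im)
np.savez("w3.npz",eef_pos=o["eef_pos"],eef_rot=o["eef_rot"])
```

```text
pos [ 0.3879 -0.2922  0.0985] jaw -90.2 turn [ 0.   0.  -0.2] shift [ 0.04 -0.06 -0.05] mm 3 j6 48 F [-0.5  0.2 -3.4] w 0.381 t 4.95
```

View pics/w3.png

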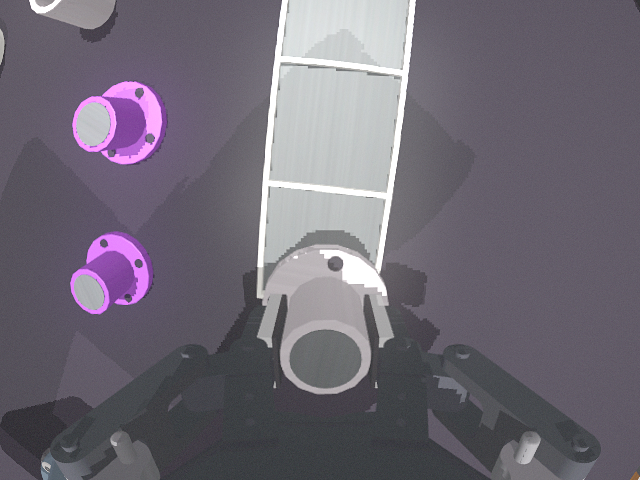

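The stub hangs upright in the jaws. Tray3's dividers run (268,183)-(389,195) and (280,60)-(405,73), so I'll use them to refine the tray pose.

Run:
```python
from h import *
o=dict(np.load("w3.npz"))
P=[ray("wrist",p,.010,o) for p in [(266,183),(391,196),(279,60),(407,73)]]
m1=(P[0]+P[1])/2;m2=(P[2]+P[3])/2
print([p.round(4) for p in P],m1.round(4),m2.round(4)); u=(m2-m1)
print(np.linalg.norm(u),np.degrees(np.arctan2(u[1],u[0]))); u/=np.linalg.norm(u)
c=(m1+m2)/2; print("bays",[(c+k*.079*u).round(4) for k in (-1,0,1)])
print("pred stub bay1 shift"); go((*(c-.079*u),.0184),90)
```

```text
[array([ 0.4316, -0.2548]), array([ 0.4231, -0.3341]), array([ 0.5091, -0.2642]), array([ 0.5018, -0.3428])] [ 0.4274 -0.2945] [ 0.5054 -0.3035]
0.07856031595580554 -6.591808028349167
bays [array([ 0.3879, -0.2899]), array([ 0.4664, -0.299 ]), array([ 0.5449, -0.3081])]
pred stub bay1 shift
pos [ 0.388  -0.292   0.0985] jaw -90.2 turn [ 0.   0.  -0.2] shift [-0.   -0.07  2.67] mm 80 j6 48 F [-0.3  0.5 -3.3] w 0.384 t 5.0
```

Tray3 is confirmed: the bays are at (.388,-.290), (.4665,-.299) and (.545,-.308). Lowering the stub.

Request:
step_arm:
  steps:
    - [0,0,-0.2,0,-0.07,1,0]
    - [0,0,-0.2,0,-0.07,2,0]
    - [0,0,-0.2,0,-0.07,2.4,0]
    - [0,0,-0.2,0,-0.07,2.55,0]
    - [0,0,-0.2,0,-0.07,2.65,0]
    - [0,0,-0.2,0,-0.07,2.65,0]
    - [0,0,-0.2,0,-0.07,2.65,0]

```text
time_s: 5.7
eef_pos: [0.3884, -0.2903, 0.0198]
eef_rot: [[1.0, 0.0, 0.0], [0.0, -1.0, -0.001], [0.0, 0.001, -1.0]]
ft_force: [-0.4, -0.7, -2.6]
width: 0.381
```

```bash
python3 -c "
from h import *
go((.388,-.290,.0184),90)"
```

```text
pos [ 0.3884 -0.2903  0.0198] jaw -90.0 turn [ 0.1 -0.   0. ] shift [-0.01 -0.01  0.05] mm 2 j6 48 F [-0.4 -0.7 -2.6] w 0.381 t 5.7
```

Request:
step_arm:
  steps:
    - [0,0,0,0,0,0.1,0]
    - [0,0,0,0,0,0.1,0]
    - [0,0,0,0,0,0.1,0]

```text
time_s: 6.0
eef_pos: [0.3886, -0.2907, 0.0184]
eef_rot: [[1.0, 0.0, 0.001], [0.0, -1.0, -0.002], [0.001, 0.002, -1.0]]
ft_force: [-6.7, 3.1, 19.4]
width: 0.38
```

Request:
step_arm:
  steps:
    - [0,0,0,0,0,0,0.65]
    - [0,0,0,0,0,0,0.65]
    - [0,0,0,0,0,0,0.65]
    - [0,0,0,0,0,-0.5,0.65]
    - [0,0,0,0,0,-1.5,0.65]
    - [0,0,0,0,0,-3,0.75]
    - [0,0,0,0,0,-4,0.75]
    - [0,0,0,0,0,-4,0.75]

```text
time_s: 6.8
eef_pos: [0.39, -0.2917, 0.1421]
eef_rot: [[1.0, 0.0, 0.006], [0.0, -1.0, -0.007], [0.006, 0.007, -1.0]]
ft_force: [-0.0, 0.0, 0.3]
width: 0.749
```

```bash
python3 -c "
from h import *
go((.657,-.048,.09),110)"
```

```text
pos [ 0.39   -0.2917  0.1421] jaw -90.0 turn [  0.4  -0.3 -20. ] shift [ 8.89 -8.13  1.73] mm 365 j6 48 F [-0.   0.   0.3] w 0.749 t 6.8
```

Request:
step_arm:
  steps:
    - [0.4,-0.3,-3,1.1,-1,0,0.75]
    - [0.4,-0.3,-6,2.3,-2.1,0,0.75]
    - [0.4,-0.3,-10,3.5,-3.2,0,0.75]
    - [0.4,-0.3,-14,4.7,-4.3,0,0.75]
    - [0.4,-0.3,-18,5.9,-5.4,0,0.75]
    - [0.4,-0.3,-20,7.1,-6.5,0,0.75]
    - [0.4,-0.3,-20,8.2,-7.5,0,0.75]
    - [0.4,-0.3,-20,8.9,-8.1,0.8,0.75]
    - [0.4,-0.3,-20,8.9,-8.1,1.7,0.75]
    - [0.4,-0.3,-20,8.9,-8.1,1.7,0.75]

```text
time_s: 7.8
eef_pos: [0.655, -0.048, 0.0862]
eef_rot: [[0.939, 0.343, -0.008], [0.343, -0.939, 0.0], [-0.007, -0.003, -1.0]]
ft_force: [-0.6, 0.5, -0.8]
width: 0.748
```

Request:
step_arm:
  steps:
    - [0,0,0,0,0,0,0.75]
    - [0,0,0,0,0,0,0.75]

```text
time_s: 8.0
eef_pos: [0.6548, -0.0484, 0.0866]
eef_rot: [[0.939, 0.343, -0.008], [0.343, -0.939, 0.0], [-0.007, -0.003, -1.0]]
ft_force: [0.8, -1.0, -0.5]
width: 0.751
```

Run:
```python
from h import *
go((.657,-.048,.007),110)
o=monitor.get_obs(); im=eyes.camera("wrist"); print(np.round(px("wrist",(.657,-.048,.034),o)))
cv2.imwrite("pics/w4.png",im[100:400,130:530])
```

```text
pos [ 0.6548 -0.0484  0.0866] jaw -70.0 turn [-0.2  0.4  0. ] shift [0.09 0.02 2.65] mm 80 j6 62 F [ 0.8 -1.  -0.5] w 0.751 t 8.0
[326. 265.]
```

View pics/w4.png

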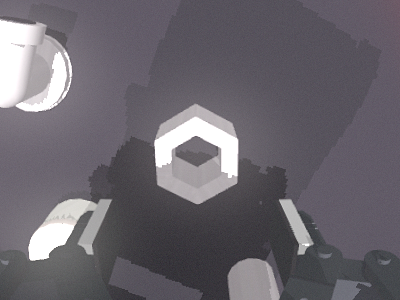

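The nut's flats are square to the jaws, at crop columns 155 and 238. The elbow, tin and sleeve are clear. Going down.

Request:
step_arm:
  steps:
    - [-0.2,0.4,0,0.1,0,1,0.75]
    - [-0.2,0.4,0,0.12,0,2,0.75]
    - [-0.2,0.4,0,0.12,0,2.65,0.75]
    - [-0.2,0.4,0,0.12,0,2.65,0.75]
    - [-0.2,0.4,0,0.12,0,2.65,0.75]
    - [-0.2,0.4,0,0.12,0,2.65,0]
    - [-0.2,0.4,0,0.12,0,2.65,0]
    - [-0.2,0.4,0,0.12,0,2.65,0]
    - [-0.2,0.4,0,0.12,0,2.65,0]
    - [-0.2,0.4,0,0.12,0,2.65,0]

```text
time_s: 9.05
eef_pos: [0.6592, -0.0475, 0.0099]
eef_rot: [[0.939, 0.343, 0.004], [0.343, -0.939, -0.001], [0.003, 0.003, -1.0]]
ft_force: [-1.2, 0.5, 7.0]
width: 0.53
```

```bash
python3 -c "
from h import *
go((.4665,-.299,.12),84)"
```

```text
pos [ 0.6592 -0.0475  0.0099] jaw -70.0 turn [ 0.1 -0.2 26. ] shift [-8.89  5.68 -3.69] mm 335 j6 62 F [-1.2  0.5  7. ] w 0.53 t 9.05
```

Request:
step_arm:
  steps:
    - [0,0,0,0,0,-1.2,0]
    - [0,0,0,0,0,-2.7,0]
    - [0,0,3,-1,0.6,-3.7,0]
    - [0,0,7,-2.2,1.4,-3.7,0]
    - [0,0,11,-3.4,2.2,-3.7,0]
    - [0,0,15,-4.6,3,-3.7,0]
    - [0,0,19,-5.8,3.8,-3.7,0]
    - [0,0,23,-7,4.6,-3.7,0]
    - [0,0,26,-8.2,5.3,-3.7,0]
    - [0,-0.2,26,-8.9,5.7,-3.7,0]

```text
time_s: 10.05
eef_pos: [0.4648, -0.3016, 0.1214]
eef_rot: [[0.994, -0.107, 0.001], [-0.107, -0.994, -0.003], [0.002, 0.002, -1.0]]
ft_force: [-0.6, -0.2, -2.7]
width: 0.525
```

Request:
step_arm:
  steps:
    - [0,0,0,0,0,0,0]
    - [0,0,0,0,0,0,0]

```text
time_s: 10.25
eef_pos: [0.4649, -0.302, 0.1222]
eef_rot: [[0.994, -0.109, 0.003], [-0.108, -0.994, -0.003], [0.003, 0.003, -1.0]]
ft_force: [0.3, 0.0, -1.9]
width: 0.53
```

```bash
python3 -c "
from h import *
go((.4665,-.299,.0139),84)"
```

```text
pos [ 0.4649 -0.302   0.1222] jaw -96.2 turn [ 0.2 -0.2 -0.2] shift [ 0.03 -0.12  3.61] mm 108 j6 58 F [ 0.3  0.  -1.9] w 0.53 t 10.25
```

Request:
step_arm:
  steps:
    - [0.2,-0.2,0,0.03,-0.12,1.2,0]
    - [0.2,-0.2,0,0.03,-0.12,2.4,0]
    - [0.2,-0.2,0,0.03,-0.12,3.2,0]
    - [0.2,-0.2,0,0.03,-0.12,3.5,0]
    - [0.2,-0.2,0,0.03,-0.12,3.6,0]
    - [0.2,-0.2,0,0.03,-0.12,3.65,0]
    - [0.2,-0.2,0,0.03,-0.12,3.65,0]
    - [0.2,-0.2,0,0.03,-0.12,3.65,0]

```text
time_s: 11.05
eef_pos: [0.4669, -0.2992, 0.0137]
eef_rot: [[0.994, -0.109, 0.001], [-0.109, -0.994, -0.0], [0.001, 0.0, -1.0]]
ft_force: [-0.4, -0.5, -2.4]
width: 0.526
```

```bash
python3 -c "
from h import *
go((.4665,-.299,.0129),84)"
```

```text
pos [ 0.4669 -0.2992  0.0137] jaw -96.2 turn [ 0.  -0.  -0.2] shift [-0.02 -0.    0.03] mm 1 j6 59 F [-0.4 -0.5 -2.4] w 0.526 t 11.05
```

Request:
step_arm:
  steps:
    - [0,0,0,0,0,0.07,0]
    - [0,0,0,0,0,0.07,0]
    - [0,0,0,0,0,0.07,0]

```text
time_s: 11.35
eef_pos: [0.4672, -0.2994, 0.0129]
eef_rot: [[0.994, -0.108, 0.002], [-0.108, -0.994, -0.001], [0.002, 0.001, -1.0]]
ft_force: [-4.0, 2.6, 9.3]
width: 0.525
```

Request:
step_arm:
  steps:
    - [0,0,0,0,0,0,0.72]
    - [0,0,0,0,0,0,0.72]
    - [0,0,0,0,0,0,0.72]
    - [0,0,0,0,0,-0.5,0.72]
    - [0,0,0,0,0,-1.5,0.72]
    - [0,0,0,0,0,-3,0.72]
    - [0,0,0,0,0,-4,0.65]
    - [0,0,0,0,0,-4,0.65]

```text
time_s: 12.15
eef_pos: [0.4688, -0.3006, 0.138]
eef_rot: [[0.994, -0.108, 0.008], [-0.108, -0.994, -0.006], [0.008, 0.005, -1.0]]
ft_force: [0.6, -0.5, -0.1]
width: 0.649
```

```bash
python3 -c "
from h import *
go((.571,-.124,.12),84)"
```

```text
pos [ 0.4688 -0.3006  0.138 ] jaw -96.2 turn [ 0.3 -0.5 -0.2] shift [ 2.74 -6.22  0.59] mm 205 j6 59 F [ 0.6 -0.5 -0.1] w 0.649 t 12.15
```

Request:
step_arm:
  steps:
    - [0.3,-0.5,0,0.6,-1.4,0,0.65]
    - [0.3,-0.5,0,1.2,-2.8,0.3,0.65]
    - [0.3,-0.5,0,1.8,-4.2,0.6,0.65]
    - [0.3,-0.5,0,2.4,-5.6,0.6,0.65]
    - [0.3,-0.5,0,2.74,-6.22,0.6,0.65]
    - [0.3,-0.5,0,2.74,-6.22,0.6,0.65]
    - [0.3,-0.5,0,2.74,-6.22,0.6,0.65]
    - [0.3,-0.5,0,2.74,-6.22,0.6,0.65]

```text
time_s: 12.95
eef_pos: [0.5703, -0.125, 0.1198]
eef_rot: [[0.994, -0.109, -0.001], [-0.109, -0.994, 0.0], [-0.001, -0.0, -1.0]]
ft_force: [-0.5, -0.6, -0.0]
width: 0.647
```

```bash
python3 -c "
from h import *
go((.571,-.124,.018),84)"
```

```text
pos [ 0.5703 -0.125   0.1198] jaw -96.3 turn [-0.   0.  -0.3] shift [ 0.02 -0.04  3.39] mm 102 j6 79 F [-0.5 -0.6 -0. ] w 0.647 t 12.95
```

Request:
step_arm:
  steps:
    - [0,0,0,0.03,-0.03,1.2,0.65]
    - [0,0,0,0.03,-0.03,2.4,0.65]
    - [0,0,0,0.03,-0.03,3.4,0.65]
    - [0,0,0,0.03,-0.03,3.4,0.65]
    - [0,0,0,0.03,-0.03,3.4,0.65]
    - [0,0,0,0.03,-0.03,3.4,0]
    - [0,0,0,0.03,-0.03,3.4,0]
    - [0,0,0,0.03,-0.03,3.4,0]
    - [0,0,0,0.03,-0.03,3.4,0]
    - [0,0,0,0.03,-0.03,3.4,0]

```text
time_s: 13.95
eef_pos: [0.5722, -0.1248, 0.0199]
eef_rot: [[0.994, -0.109, 0.002], [-0.109, -0.994, -0.001], [0.002, 0.001, -1.0]]
ft_force: [-2.1, -1.9, 5.8]
width: 0.409
```

```bash
python3 -c "
from h import *
go((.545,-.308,.13),84)"
```

```text
pos [ 0.5722 -0.1248  0.0199] jaw -96.3 turn [ 0.  -0.1 -0.3] shift [-0.23  6.17 -3.67] mm 215 j6 79 F [-2.1 -1.9  5.8] w 0.409 t 13.95
```

Gripped at z .0199, so I place at .0229.

Request:
step_arm:
  steps:
    - [0,0,0,0,0,-1.2,0]
    - [0,0,0,0,0,-2.6,0]
    - [0,0,0,0,0.8,-3.6,0]
    - [0,0,0,0,2.2,-3.6,0]
    - [0,0,0,-0.1,3.6,-3.6,0]
    - [0,0,0,-0.2,5,-3.6,0]
    - [0,0,0,-0.23,6.17,-3.6,0]
    - [0,0,0,-0.23,6.17,-3.6,0]
    - [0,0,0,-0.23,6.17,-3.6,0]
    - [0,0,0,-0.23,6.17,-3.6,0]

```text
time_s: 14.95
eef_pos: [0.545, -0.3072, 0.1286]
eef_rot: [[0.994, -0.109, 0.003], [-0.109, -0.994, -0.001], [0.003, 0.001, -1.0]]
ft_force: [-0.3, 0.1, -3.5]
width: 0.41
```

```bash
python3 -c "
from h import *
go((.545,-.308,.0239),84)"
```

```text
pos [ 0.545  -0.3072  0.1286] jaw -96.3 turn [ 0.  -0.2 -0.3] shift [-0.01  0.02  3.49] mm 105 j6 63 F [-0.3  0.1 -3.5] w 0.41 t 14.95
```

Request:
step_arm:
  steps:
    - [0,-0.2,0,0,0,1.2,0]
    - [0,-0.2,0,0,0,2.4,0]
    - [0,-0.2,0,0,0,3.1,0]
    - [0,-0.2,0,0,0,3.4,0]
    - [0,-0.2,0,0,0,3.5,0]
    - [0,-0.2,0,0,0,3.53,0]
    - [0,-0.2,0,0,0,3.53,0]
    - [0,-0.2,0,0,0,3.53,0]

```text
time_s: 15.75
eef_pos: [0.5458, -0.3076, 0.0238]
eef_rot: [[0.994, -0.109, 0.0], [-0.109, -0.994, -0.002], [0.001, 0.001, -1.0]]
ft_force: [-0.4, -0.3, -2.4]
width: 0.408
```

```bash
python3 -c "
from h import *
go((.545,-.308,.0229),84)"
```

```text
pos [ 0.5458 -0.3076  0.0238] jaw -96.2 turn [ 0.1 -0.  -0.2] shift [-0.02  0.02  0.03] mm 1 j6 63 F [-0.4 -0.3 -2.4] w 0.408 t 15.75
```

Request:
step_arm:
  steps:
    - [0,0,0,0,0,0.07,0]
    - [0,0,0,0,0,0.07,0]
    - [0,0,0,0,0,0.07,0]

```text
time_s: 16.05
eef_pos: [0.5461, -0.3078, 0.0229]
eef_rot: [[0.994, -0.109, 0.001], [-0.109, -0.994, -0.002], [0.002, 0.002, -1.0]]
ft_force: [-2.3, 2.7, 6.8]
width: 0.409
```

Request:
step_arm:
  steps:
    - [0,0,0,0,0,0,0.65]
    - [0,0,0,0,0,0,0.65]
    - [0,0,0,0,0,0,0.65]
    - [0,0,0,0,0,-0.5,0.65]
    - [0,0,0,0,0,-1.5,0.65]
    - [0,0,0,0,0,-3,0.65]
    - [0,0,0,0,0,-4,0.65]
    - [0,0,0,0,0,-4,0.65]

```text
time_s: 16.85
eef_pos: [0.5479, -0.3088, 0.1487]
eef_rot: [[0.994, -0.109, 0.008], [-0.109, -0.994, -0.007], [0.009, 0.006, -1.0]]
ft_force: [0.5, -0.8, -0.1]
width: 0.654
```

```bash
python3 -c "
from h import *
go((.4434,.048,.12),52.6)"
```

```text
pos [ 0.5479 -0.3088  0.1487] jaw -96.2 turn [ 0.2 -0.6 31.2] shift [ -4.76 -11.45   0.85] mm 373 j6 63 F [ 0.5 -0.8 -0.1] w 0.654 t 16.85
```

Request:
step_arm:
  steps:
    - [0,0,4,-0.6,-1.4,0,0.6]
    - [0,0,8,-1.2,-2.8,0,0.6]
    - [0,0,12,-1.8,-4.2,0,0.6]
    - [0,0,16,-2.4,-5.6,0,0.6]
    - [0,0,20,-3,-7,0.2,0.6]
    - [0,0,24,-3.6,-8.4,0.4,0.6]
    - [0,0,28,-4.2,-9.8,0.6,0.6]
    - [0.2,-0.6,31,-4.76,-11.2,0.8,0.6]
    - [0.2,-0.6,31,-4.76,-11.45,0.8,0.6]
    - [0.2,-0.6,31,-4.76,-11.45,0.8,0.6]

```text
time_s: 17.85
eef_pos: [0.4435, 0.0489, 0.1216]
eef_rot: [[0.798, -0.603, 0.0], [-0.603, -0.798, 0.0], [0.0, -0.0, -1.0]]
ft_force: [0.9, -1.0, -0.2]
width: 0.599
```

Request:
step_arm:
  steps:
    - [0,0,0,0,0,0,0.6]
    - [0,0,0,0,0,0,0.6]

```text
time_s: 18.05
eef_pos: [0.4439, 0.048, 0.1218]
eef_rot: [[0.797, -0.604, 0.001], [-0.604, -0.797, 0.0], [0.0, -0.0, -1.0]]
ft_force: [0.5, -0.1, 0.2]
width: 0.6
```

Run:
```python
from h import *
go((.4434,.048,.014),52.6)
o=monitor.get_obs(); im=eyes.camera("wrist"); print([np.round(px("wrist",(.4434,.048,z),o)) for z in (.01,.044)])
np.savez("w5.npz",eef_pos=o["eef_pos"],eef_rot=o["eef_rot"])
cv2.imwrite("pics/w5.png",im)
```

```text
pos [0.4439 0.048  0.1218] jaw -127.1 turn [-0.  -0.   0.3] shift [-0.02  0.01  3.59] mm 108 j6 127 F [ 0.5 -0.1  0.2] w 0.6 t 18.05
[array([326., 239.]), array([326., 254.])]
```

View pics/w5.png

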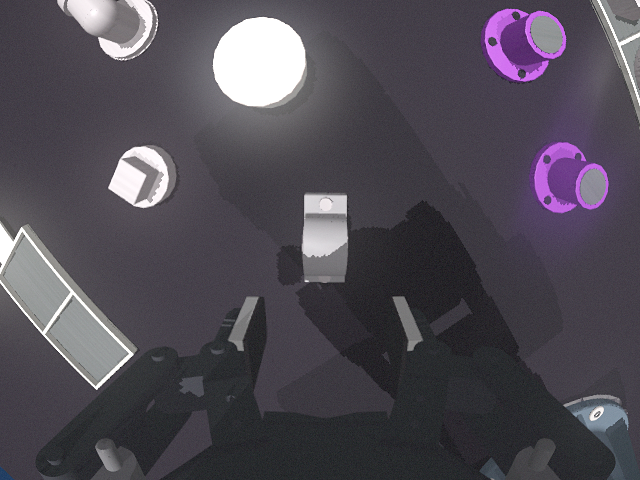

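The block is centred at (326,238), as predicted, and its faces are square to the jaws. Going down.

Request:
step_arm:
  steps:
    - [0,0,0,0,0,1.2,0.6]
    - [0,0,0,0,0,2.4,0.6]
    - [0,0,0,0,0,3.4,0.6]
    - [0,0,0,0,0,3.58,0.6]
    - [0,0,0,0,0,3.58,0.6]
    - [0,0,0,0,0,3.58,0]
    - [0,0,0,0,0,3.58,0]
    - [0,0,0,0,0,3.58,0]
    - [0,0,0,0,0,3.58,0]
    - [0,0,0,0,0,3.58,0]

```text
time_s: 19.1
eef_pos: [0.4449, 0.0478, 0.0159]
eef_rot: [[0.797, -0.604, 0.003], [-0.604, -0.797, -0.0], [0.003, -0.002, -1.0]]
ft_force: [-0.6, -2.2, 5.5]
width: 0.319
```

Run:
```python
from h import *
o=dict(np.load("w5.npz"))
# tray2 from w5: corners (24,226),(135,350),(97,388) ; divider (75,292)-(43,334)
for p in [(24,226),(135,350),(97,388),(74,291),(43,335)]: print(ray("wrist",p,.010,o).round(4))
go((.580,.299,.12),93.5)
```

```text
[0.6202 0.261 ]
[0.4637 0.2499]
[0.4576 0.3343]
[0.5413 0.259 ]
[0.5364 0.3418]
pos [0.4449 0.0478 0.0159] jaw -127.2 turn [ -0.1  -0.2 -40.7] shift [-1.46 -9.4  -3.46] mm 304 j6 127 F [-0.6 -2.2  5.5] w 0.319 t 19.1
```

Request:
step_arm:
  steps:
    - [0,0,0,0,0,-1.2,0]
    - [0,0,0,0,0,-2.6,0]
    - [0,0,-6,-0.2,-1.2,-3.5,0]
    - [0,0,-12,-0.4,-2.6,-3.5,0]
    - [0,0,-18,-0.6,-4,-3.5,0]
    - [0,0,-24,-0.9,-5.4,-3.5,0]
    - [0,0,-30,-1.1,-6.8,-3.5,0]
    - [0,0,-36,-1.3,-8.2,-3.5,0]
    - [0,0,-40.7,-1.46,-9.4,-3.5,0]
    - [0,0,-40.7,-1.46,-9.4,-3.5,0]

```text
time_s: 20.1
eef_pos: [0.5811, 0.3025, 0.1222]
eef_rot: [[0.998, 0.067, 0.006], [0.067, -0.998, 0.002], [0.006, -0.001, -1.0]]
ft_force: [-0.9, -1.2, -3.5]
width: 0.318
```

Request:
step_arm:
  steps:
    - [0,0,0,0,0,0,0]
    - [0,0,0,0,0,0,0]

```text
time_s: 20.3
eef_pos: [0.5808, 0.3022, 0.1228]
eef_rot: [[0.998, 0.067, 0.006], [0.067, -0.998, 0.002], [0.006, -0.001, -1.0]]
ft_force: [-0.3, -0.3, -2.6]
width: 0.322
```

Run:
```python
from h import *
go((.579,.3,.0199),93.5)
o=monitor.get_obs(); im=eyes.camera("wrist"); 
np.savez("w6.npz",eef_pos=o["eef_pos"],eef_rot=o["eef_rot"])
cv2.imwrite("pics/w6.png",im)
```

```text
pos [0.5808 0.3022 0.1228] jaw -86.2 turn [-0.1 -0.3  0.3] shift [-0.08  0.07  3.43] mm 103 j6 110 F [-0.3 -0.3 -2.6] w 0.322 t 20.3
```

View pics/w6.png

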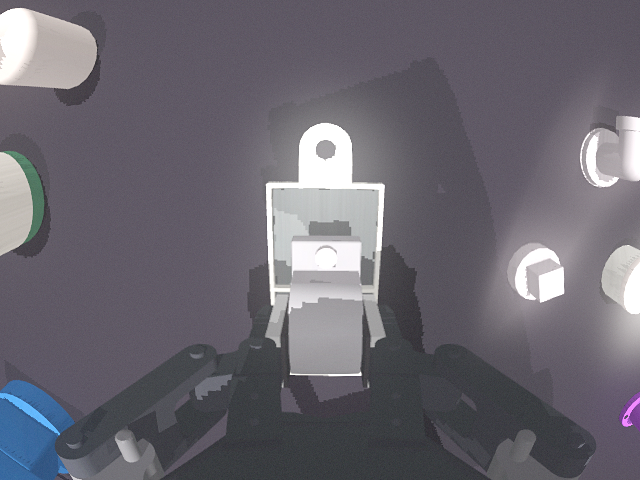

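Run:
```python
from h import *
o=dict(np.load("w6.npz"))
f=lambda p,z=.010:ray("wrist",p,z,o)
a=(f((267,184))+f((385,184)))/2; d=(f((270,291))+f((381,291)))/2
w=f((267,184))-f((385,184)); print("far wall out",a,"div",d,"len",np.linalg.norm(a-d),"(exp .080)","wallang",np.degrees(np.arctan2(w[1],w[0]))-90,np.linalg.norm(w))
u=np.array([np.cos(np.radians(3.5)),np.sin(np.radians(3.5))]); print("bay1",(a-u*.041).round(4),(d+u*.0395).round(4),"bay2",(d-u*.0395).round(4))
# block foot front edge, foot top at tcp-.0159+.010
z=o["eef_pos"][2]-.0159+.010; fe=(f((292,237),z)+f((361,237),z))/2; print("foot front rel TCP (exp .033)",o["eef_rot"].T[:2]@np.append(fe-o["eef_pos"][:2],0))
q=[f(p,.038) for p in [(525,267),(559,261),(564,296),(538,301)]]; print("plug head",np.mean(q,0).round(4),[np.degrees(np.arctan2(*(q[(i+1)%4]-q[i])[::-1])).round()%90 for i in range(4)],[np.linalg.norm(q[(i+1)%4]-q[i]).round(3) for i in range(4)])
im=cv2.imread("pics/w6.png")[230:320,490:590]; cv2.imwrite("pics/w6p.png",cv2.resize(im,None,fx=5,fy=5,interpolation=cv2.INTER_CUBIC))
```

```text
far wall out [0.62080541 0.30447817] div [0.5394758  0.29923337] len 0.081498545851057 (exp .080) wallang 3.938839120834402 0.08246093765618413
bay1 [0.5799 0.302 ] [0.5789 0.3016] bay2 [0.5    0.2968]
foot front rel TCP (exp .033) [0.0328573  0.00035441]
plug head [0.567  0.1316] [np.float64(11.0), np.float64(28.0), np.float64(10.0), np.float64(37.0)] [np.float64(0.031), np.float64(0.033), np.float64(0.026), np.float64(0.034)]
```

View pics/w6p.png

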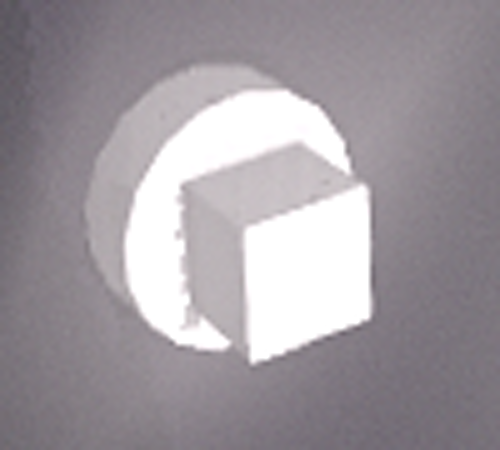

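The plug's head top face corners are at crop (246,227), (368,184), (371,316) and (250,362). Lowering the block at bay 1, (.5794,.3018).

Request:
step_arm:
  steps:
    - [0,-0.3,0.3,-0.05,0.01,1.2,0]
    - [0,-0.3,0.3,-0.05,0.01,2.4,0]
    - [0,-0.3,0.3,-0.05,0.01,3.1,0]
    - [0,-0.3,0.3,-0.05,0.01,3.4,0]
    - [0,-0.3,0.3,-0.05,0.01,3.48,0]
    - [0,-0.3,0.3,-0.05,0.01,3.48,0]
    - [0,-0.3,0.3,-0.05,0.01,3.48,0]

```text
time_s: 21.05
eef_pos: [0.5805, 0.3016, 0.0194]
eef_rot: [[0.998, 0.061, 0.002], [0.061, -0.998, 0.002], [0.002, -0.002, -1.0]]
ft_force: [-0.2, 0.3, -4.2]
width: 0.316
```

Run:
```python
from h import *
o=dict(np.load("w6.npz"))
q=[ray("wrist",(490+a/5,230+b/5),.038,o) for a,b in [(246,227),(368,184),(371,316),(250,362)]]; print("plug head",np.mean(q,0).round(4),[np.degrees(np.arctan2(*(q[(i+1)%4]-q[i])[::-1])).round(1)%90 for i in range(4)],[np.linalg.norm(q[(i+1)%4]-q[i]).round(3) for i in range(4)])
go((.5794,.3018,.0189),93.5)
```

```text
plug head [0.5647 0.1258] [np.float64(19.599999999999994), np.float64(20.599999999999994), np.float64(20.0), np.float64(19.5)] [np.float64(0.023), np.float64(0.024), np.float64(0.024), np.float64(0.024)]
pos [0.5805 0.3016 0.0194] jaw -86.5 turn [-0.1 -0.1 -0. ] shift [-0.04 -0.01  0.02] mm 1 j6 110 F [-0.2  0.3 -4.2] w 0.316 t 21.05
```

Request:
step_arm:
  steps:
    - [0,0,0,-0.03,0,0.05,0]
    - [0,0,0,-0.03,0,0.07,0]
    - [0,0,0,-0.03,0,0.07,0]

```text
time_s: 21.35
eef_pos: [0.5803, 0.3017, 0.0189]
eef_rot: [[0.998, 0.061, 0.004], [0.061, -0.998, 0.002], [0.004, -0.002, -1.0]]
ft_force: [-2.5, -1.6, 8.1]
width: 0.318
```

Request:
step_arm:
  steps:
    - [0,0,0,0,0,0,0.6]
    - [0,0,0,0,0,0,0.6]
    - [0,0,0,0,0,0,0.6]
    - [0,0,0,0,0,-0.5,0.6]
    - [0,0,0,0,0,-1.5,0.6]
    - [0,0,0,0,0,-3,0.6]
    - [0,0,0,0,0,-4,0.6]
    - [0,0,0,0,0,-4,0.6]

```text
time_s: 22.15
eef_pos: [0.5819, 0.3024, 0.1449]
eef_rot: [[0.998, 0.061, 0.012], [0.061, -0.998, 0.006], [0.012, -0.005, -1.0]]
ft_force: [-0.0, -0.5, -0.7]
width: 0.601
```

```bash
python3 -c "
from h import *
go((.5645,.1255,.1),110)"
```

```text
pos [0.5819 0.3024 0.1449] jaw -86.5 turn [ -0.2  -0.7 -16.5] shift [-0.96  5.86  1.46] mm 183 j6 110 F [-0.  -0.5 -0.7] w 0.601 t 22.15
```

Request:
step_arm:
  steps:
    - [0,0,-4,-0.2,1.3,0,0.55]
    - [0,0,-8,-0.5,2.7,0.3,0.55]
    - [0,0,-12,-0.7,4.1,0.8,0.55]
    - [-0.2,-0.7,-16.5,-0.96,5.4,1.2,0.55]
    - [-0.2,-0.7,-16.5,-0.96,5.86,1.46,0.55]
    - [-0.2,-0.7,-16.5,-0.96,5.86,1.46,0.55]
    - [-0.2,-0.7,-16.5,-0.96,5.86,1.46,0.55]
    - [-0.2,-0.7,-16.5,-0.96,5.86,1.46,0.55]

```text
time_s: 22.95
eef_pos: [0.5648, 0.1268, 0.1005]
eef_rot: [[0.94, 0.342, 0.002], [0.342, -0.94, 0.0], [0.002, 0.0, -1.0]]
ft_force: [0.4, 0.0, 0.1]
width: 0.551
```

```bash
python3 -c "
from h import *
go((.5645,.1255,.018),110)"
```

```text
pos [0.5648 0.1268 0.1005] jaw -70.0 turn [ 0.  -0.1  0. ] shift [-0.03  0.04  2.75] mm 82 j6 78 F [0.4 0.  0.1] w 0.551 t 22.95
```

Request:
step_arm:
  steps:
    - [0,-0.1,0,-0.03,0.04,1,0.55]
    - [0,-0.1,0,-0.03,0.04,2,0.55]
    - [0,-0.1,0,-0.03,0.04,2.6,0.55]
    - [0,-0.1,0,-0.03,0.04,2.77,0.55]
    - [0,-0.1,0,-0.03,0.04,2.77,0.55]
    - [0,-0.1,0,-0.03,0.04,2.77,0.55]

```text
time_s: 23.55
eef_pos: [0.5652, 0.1259, 0.0185]
eef_rot: [[0.939, 0.343, 0.002], [0.343, -0.939, -0.0], [0.001, 0.001, -1.0]]
ft_force: [0.4, 0.8, 0.5]
width: 0.556
```

Request:
step_arm:
  steps:
    - [0,0,0,0,0,0.03,0.1]
    - [0,0,0,0,0,0.03,0.1]
    - [0,0,0,0,0,0.03,0]
    - [0,0,0,0,0,0.03,0]
    - [0,0,0,0,0,0.03,0]

```text
time_s: 24.05
eef_pos: [0.5661, 0.1261, 0.0189]
eef_rot: [[0.939, 0.343, 0.004], [0.343, -0.939, 0.0], [0.004, 0.001, -1.0]]
ft_force: [0.2, 1.5, 6.7]
width: 0.266
```

```bash
python3 -c "
from h import *
go((.5,.2968,.12),93.5)"
```

```text
pos [0.5661 0.1261 0.0189] jaw -70.0 turn [ 0.  -0.2 16.5] shift [-0.11 -6.1  -3.38] mm 209 j6 78 F [0.2 1.5 6.7] w 0.266 t 24.05
```

Request:
step_arm:
  steps:
    - [0,0,0,0,0,-1,0]
    - [0,0,0,0,0,-2.3,0]
    - [0,0,2,0,-0.8,-3.3,0]
    - [0,0,5,0,-2,-3.3,0]
    - [0,0,9,-0.05,-3.4,-3.3,0]
    - [0,0,13,-0.1,-4.8,-3.3,0]
    - [0,0,16.5,-0.1,-6.1,-3.3,0]
    - [0,0,16.5,-0.1,-6.1,-3.3,0]
    - [0,0,16.5,-0.1,-6.1,-3.3,0]
    - [0,0,16.5,-0.1,-6.1,-3.3,0]

```text
time_s: 25.05
eef_pos: [0.5004, 0.2963, 0.1177]
eef_rot: [[0.998, 0.062, 0.004], [0.062, -0.998, 0.0], [0.004, 0.0, -1.0]]
ft_force: [0.0, 0.2, -3.6]
width: 0.264
```

Run:
```python
from h import *
go((.5,.2968,.0229),93.5)
cv2.imwrite("pics/w7.png",eyes.camera("wrist"))
```

```text
pos [0.5004 0.2963 0.1177] jaw -86.5 turn [ 0.  -0.2  0. ] shift [-0.02 -0.02  3.16] mm 95 j6 113 F [ 0.   0.2 -3.6] w 0.264 t 25.05
```

View pics/w7.png

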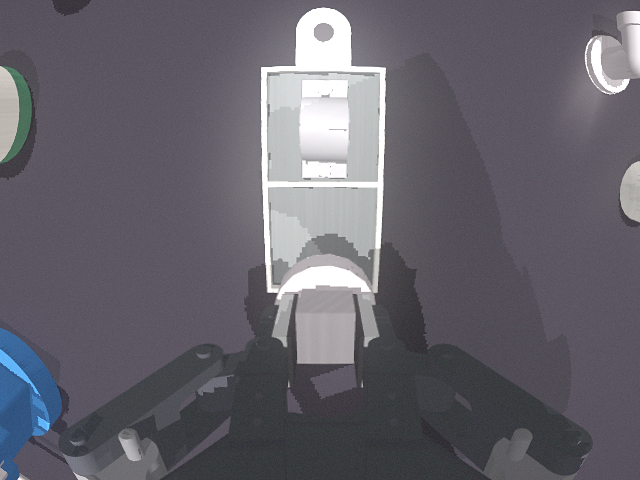

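The block sits inside bay 1, at (325,130) between the tab wall and the divider. The plug hangs straight. Lowering it.

Request:
step_arm:
  steps:
    - [0,-0.2,0,-0.02,-0.02,1.2,0]
    - [0,-0.2,0,-0.02,-0.02,2.3,0]
    - [0,-0.2,0,-0.02,-0.02,2.9,0]
    - [0,-0.2,0,-0.02,-0.02,3.1,0]
    - [0,-0.2,0,-0.02,-0.02,3.2,0]
    - [0,-0.2,0,-0.02,-0.02,3.22,0]
    - [0,-0.2,0,-0.02,-0.02,3.22,0]

```text
time_s: 25.8
eef_pos: [0.501, 0.2967, 0.0221]
eef_rot: [[0.998, 0.061, 0.002], [0.061, -0.998, 0.001], [0.002, -0.001, -1.0]]
ft_force: [0.4, 1.1, -2.8]
width: 0.268
```

Request:
step_arm:
  steps:
    - [0,0,0,0,0,0.03,0]
    - [0,0,0,0,0,0.03,0]

```text
time_s: 26.0
eef_pos: [0.5016, 0.2969, 0.0219]
eef_rot: [[0.998, 0.061, 0.003], [0.061, -0.998, 0.001], [0.003, -0.001, -1.0]]
ft_force: [-0.3, -0.7, 1.0]
width: 0.268
```

Just touching the floor. I'll release, rise and back off for the last pictures.

Request:
step_arm:
  steps:
    - [0,0,0,0,0,0.02,0]
    - [0,0,0,0,0,0.02,0.55]
    - [0,0,0,0,0,0.02,0.55]
    - [0,0,0,0,0,0,0.55]
    - [0,0,0,0,0,-0.5,0.55]
    - [0,0,0,0,0,-1.5,0.55]
    - [0,0,0,0,0,-3,0.55]
    - [0,0,0,0,0,-4.5,0.55]
    - [0,0,0,0,2,-6,0.55]
    - [0,0,0,0,4,-7.5,0.55]

```text
time_s: 27.0
eef_pos: [0.5056, 0.2163, 0.2196]
eef_rot: [[0.998, 0.063, 0.005], [0.063, -0.998, 0.002], [0.005, -0.002, -1.0]]
ft_force: [0.7, -0.0, 0.0]
width: 0.551
```

Request:
step_arm:
  steps:
    - [0,0,0,0,1.5,-1,1]
    - [0,0,0,0,3,-2,1]
    - [0,0,0,0,4.5,-2.5,1]
    - [0,0,0,0,6,-2.5,1]
    - [0,0,0,0,6,-2.5,1]
    - [0,0,0,0,6,-2.5,1]
    - [0,0,0,0,6,-2.5,1]

```text
time_s: 27.7
eef_pos: [0.5162, 0.0373, 0.2946]
eef_rot: [[0.998, 0.063, 0.005], [0.063, -0.998, 0.002], [0.006, -0.002, -1.0]]
ft_force: [-0.3, 0.6, -0.3]
width: 1.0
```

Run:
```python
from h import *
go((.5,-.02,.33),90)
o=monitor.get_obs(); im=eyes.camera("wrist"); cv2.imwrite("pics/w8.png",im)
print([np.round(px("wrist",p,o)) for p in [(.565,.0075,.038),(.388,-.29,.051),(.545,-.308,.061)]])
s=eyes.camera("side"); cv2.imwrite("pics/side9.png",cv2.resize(s[140:450,220:440],None,fx=1.9,fy=1.9))
```

```text
pos [0.5162 0.0373 0.2946] jaw -86.4 turn [-0.1 -0.3  3.6] shift [-0.65  1.87 -1.19] mm 69 j6 85 F [-0.3  0.6 -0.3] w 1.0 t 27.7
[array([356., 159.]), array([557., 316.]), array([599., 207.])]
```

View pics/w8.png

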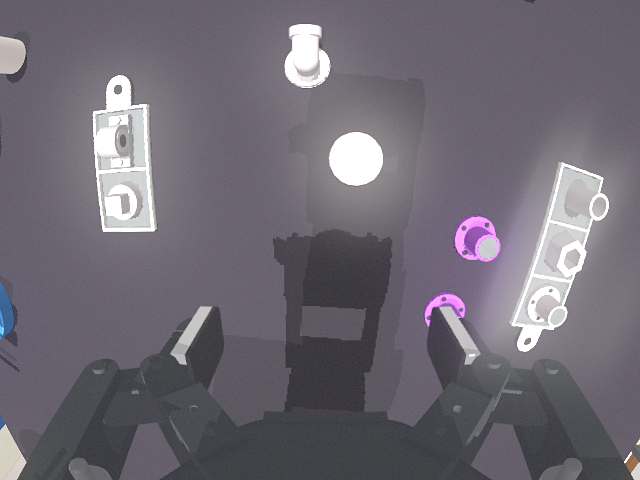

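View pics/side9.png

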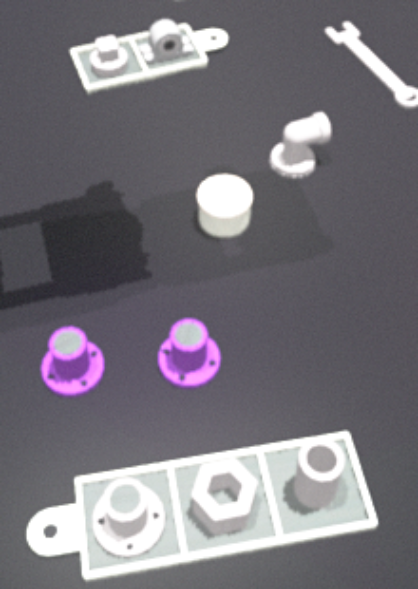

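All five parts stand flat in their bays: tray3 from its tab holds stub, nut, sleeve, and tray2 from its tab holds block, plug. The tin, elbow and purple stubs have not moved, and the gripper is clear, so I'm handing in.

```bash
python3 -c "
from plant import r
print(r.sign_off())"
```

```text
the job is handed in; nothing more can be done
None
```

Both kits are made up and the job is handed in at about 28 s of the 115 s. I placed the parts in the order you gave. Counting from the pull tabs, the three-bay tray holds the flanged stub, the hex nut and the plain sleeve. The two-bay tray holds the bearing block and the square-head plug.

The last wrist and side pictures show every part upright inside its own bay. The elbow, the tin and both purple look-alikes are where they were, and the gripper is open and well clear. The highest wrist force I read was about 20 N, when the stub touched its bay floor. No check failed. The only disagreement was between the scene and side cameras, which gave positions up to about 10 mm apart, so I relied on the wrist camera.

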